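# Show a reagent bottle's label to the inspection camera

### The job

Take the flat-sided amber glass bottle out of the tray and hold it up to the inspection camera: cap uppermost, its label centred in front of the lens, about 120 mm from the glass, square to the line of sight (the camera looks down at a slant, so lean the bottle back to match). Grip it gently (at most 40 N a finger), for the glass is thin, do not touch the camera or its stand, and leave the other containers standing where they are. Finish while still holding the bottle there, steady and in the air.

Things in the scene. Friction and masses are not known exactly. Their poses are not given: they have to be found in the camera images.
- bottle_center (a point): centre of the flat-sided amber glass bottle, half-way up, 49 mm above its underside; z to the cap, x out through the label. Loose, about 0.2 kg, 36 mm deep (x), 54 mm wide (y), 98 mm tall: straight walls to 72 mm, then low shoulder and white cap 27 mm across. Stands upright in one of three tray compartments, label turned more or less away from the robot
- bottle_label (a point): centre of the paper label (42 wide, 44 mm high) on one of the bottle's two broad faces, its only label; 18 mm out along the bottle's x from its middle, 37 mm above its underside (12 mm below bottle_center). Axes as the bottle's: x points straight out of the label
- camera_head: inspection camera: grey 44 mm cube with a black lens barrel 34 mm across. Origin at the centre of the lens glass at the barrel's front; x is the line of sight, out of the lens, 30 degrees below level; y level; z upwards, square to x. It stands between about 0.23 and 0.31 m above the bench, its body reaching 74 mm back from the glass
- stand: fixed camera stand; origin on the bench plumb below the lens glass, z up, x the level direction in which the camera looks. Foot 130 x 150 x 14 mm, its centre 90 mm behind the origin (at x = -90 mm), with a steel column 22 mm across and 372 mm tall there. A carriage 50 x 44 x 36 mm clamps the camera to the column
- tray: fixed low grey tray, 110 (x) by 345 (y) by 24 mm high, floor and walls 4 mm thick, three compartments side by side along its y, 113 mm apart; origin under its centre
- round_bottle: round amber bottle, 48 mm across and 98 mm tall, loose in another compartment of the tray; to be left alone; origin at the centre of its underside
- jar: round white jar with red lid, 58 mm across and 68 mm tall, loose in the third compartment; to be left alone; origin at the centre of its underside
- beaker: empty glass beaker, 64 mm across and 85 mm tall, on the bench; to be left alone; origin at the centre of its underside
- tub: white tub with red lid, 84 mm across and 90 mm tall, on the bench; to be left alone; origin at the centre of its underside
- flat_bottle: the same bottle, origin at the centre of its underside, same axes. Best gripped by its two narrow sides (54 mm apart, facing +y and -y), at bottle_center's height or up to 12 mm above, clear of the label. Thin glass: it breaks if each finger presses it with more than about 40 N, or if it is knocked against the tray with more than 40 N; 22 N is ample to hold it

How it is judged:
By the outcome, as a careful person would: the job done as asked, in the order asked, and still so for the second after the job is handed in, while the arm keeps its last pose, push and grip.
It also fails if it takes over 38 s, if anything falls off the work surface, if the arm or the gripper's body presses on something with over 40 N, if the wrist force passes 120 N, or if a joint passes its speed limit or range.

### The arm

A 6-joint arm with a two-finger parallel gripper is mounted at the origin on the work surface. World frame = base frame: x ahead of the robot, y to its left, z up, the work surface at z = 0. Lengths are in mm, angles in degrees, forces in N, time in s.
With the tool pointing down it reaches from about 250 to 850 mm from the base axis. Payload 12.5 kg.
Tool frame: the origin (TCP) lies midway between the tips of the shut fingers; the grasp point (between the pads) lies 19 mm behind it; z points along the fingers, x is the direction in which the jaws open and shut, and the axes are right-handed (so a half turn about z gives the same grasp; the last joint's range is limited). The gripper opens to 93 mm and grips with 3 to 60 N. Pads are 15 mm wide; open, the fingers measure 128 mm over their backs; the gripper's body (75 mm by 188 mm) begins 65 mm behind the grasp point.
Start: joints at [63.335, 20.094, 94.641, -0, 65.266, -4.847], TCP at [204.383, 510.6, 218.633] pointing down, gripper open.
Joint ranges: [-157.81, 157.81], [-45, 120.19], [0.68, 151.7], [-89.99, 269.99], [4.06, 180], [-164.3, 164.3]. Speed limits (degrees/s): [127.2, 127.2, 159.86, 180, 180, 180].

### API

Orientations are given as [roll, pitch, yaw] about the fixed x, y, z axes, in that order (R = Rz(yaw) Ry(pitch) Rx(roll)).
In Python, from rig import bot, effector, solver, viewer, job, read_time_s, read_joint_pos, read_qd, read_effort, read_position, read_eef_rot, read_contact_force, read_moment, read_finger_gap gives the robot as it stands. Calls block until the motion is done:
- bot.move_ptp(position, orientation): joint-space move of the TCP to a pose.
- bot.servo_line(position, ori=None, speed=150, threshold=None): straight line of the TCP; ori=None keeps the orientation; speed is the mean speed in mm/s. With threshold (N) it stops when the force on the tool has changed by that much, and returns True; else False.
- bot.goto_joints(angles): joint-space move.
- effector.grip(opening, squeeze=None): opening from 0.0 (shut) to 1.0 (fully open); squeeze is the grip in N (None keeps the last); returns when the fingers have stopped.
- bot.hold(seconds).
- solver.solve_ik(position, orientation): joint angles nearest the present ones, or None.
- viewer.grab_frame(name): name is "scene" or "top"; returns a dict with "image" (420x560x3 uint8, red, green, blue), "fx", "fy", "cx", "cy" (pixels), "R" (3x3) and "t" (3): a world point X has camera coordinates R X + t. Camera axes: x right, y down, z forward; pixel columns grow to the right and rows downward; lengths in mm; the calibration is good to about 2 mm. A picture is of the moment at which its call begins. There is no depth.
A pose or a line that the arm cannot do raises bot.PlanningError and nothing moves.
- job.sign_off(): hands the job in, once; it reports no verdict.
Readings, each from a call of its own:
- read_time_s(): time.
- read_joint_pos(): joint angles.
- read_qd(): joint speeds.
- read_effort(): joint torques, N m.
- read_position(): TCP position.
- read_eef_rot(): TCP orientation.
- read_contact_force(): force on the tool from outside, world axes, zero at the start.
- read_moment(): the same for the moment, N m.
- read_finger_gap(): opening from 0.0 (shut) to 1.0 (fully open).
Only numpy, scipy, OpenCV 4.12 (cv2) and the standard library are available. Lean on these libraries where they do the work, as an engineer would, in place of code of your own. Each camera call takes 0.05 s, during which the arm holds its last target. There are 200 camera calls.

## Working session

There is one attempt and no reset: what is moved stays moved. The work goes in short steps, each a Python script; the robot and the scene stay as the last script left them, time stands still between calls to the robot, and variables do not carry over. Pictures are saved under pics/ and viewed, about 8 in all and at most 12, crops included, and the job is handed in when it is done.

```bash
ls; mkdir -p pics
python3 - <<'E'
from rig import *
import cv2, numpy as np, pickle
for n in("scene","top"):
    f=viewer.grab_frame(n); pickle.dump(f,open(f'pics/{n}0.pkl','wb'))
    cv2.imwrite(f'pics/{n}0.png',f["image"][:,:,::-1])
    R=np.array(f["R"]);t=np.array(f["t"]);print(n,f["fx"],f["fy"],f["cx"],f["cy"],(-R.T@t).round(1),R.round(3).tolist())
print(read_time_s())
E
```

```text
pics
scene 428.9404853072719 428.9404853072719 272.66701416894233 206.2479952701808 [1111.1  305.6 1150.8] [[-0.468, 0.884, -0.004], [0.769, 0.405, -0.496], [-0.437, -0.235, -0.869]]
top 505.61315081249876 505.61315081249876 277.36025420125276 209.1475924356856 [ 373.8   32.1 1539.2] [[-0.011, -1.0, -0.018], [-0.985, 0.014, -0.171], [0.171, 0.015, -0.985]]
0.1
```

View pics/scene0.png

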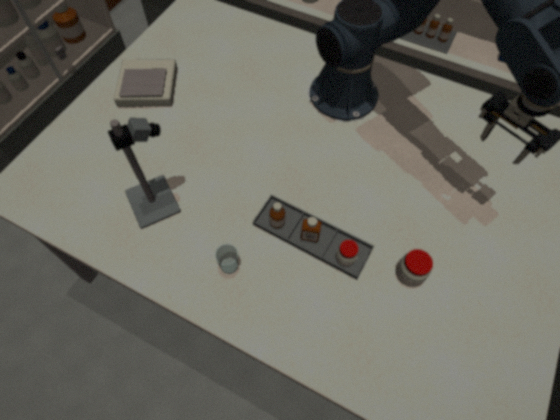

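View pics/top0.png

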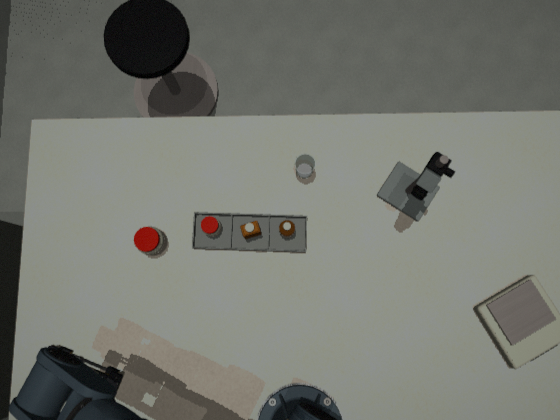

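The flat bottle is in the middle compartment: scene (311,228), top (251,230). The camera stand is at scene (150,200), top (415,185). I'll enlarge the key regions.

Run:
```python
import cv2, numpy as np
s=cv2.imread('pics/scene0.png');t=cv2.imread('pics/top0.png')
def crop(im,x,y,w,h):
    c=cv2.resize(im[y:y+h,x:x+w],(400,300),interpolation=cv2.INTER_CUBIC); return cv2.convertScaleAbs(c,alpha=1.6)
m=np.vstack([np.hstack([crop(s,240,185,136,102),crop(t,190,190,120,90)]),np.hstack([crop(s,90,105,136,102),crop(t,370,140,100,75)])])
cv2.imwrite('pics/c1.png',m)
```

```text
(no output)
```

View pics/c1.png

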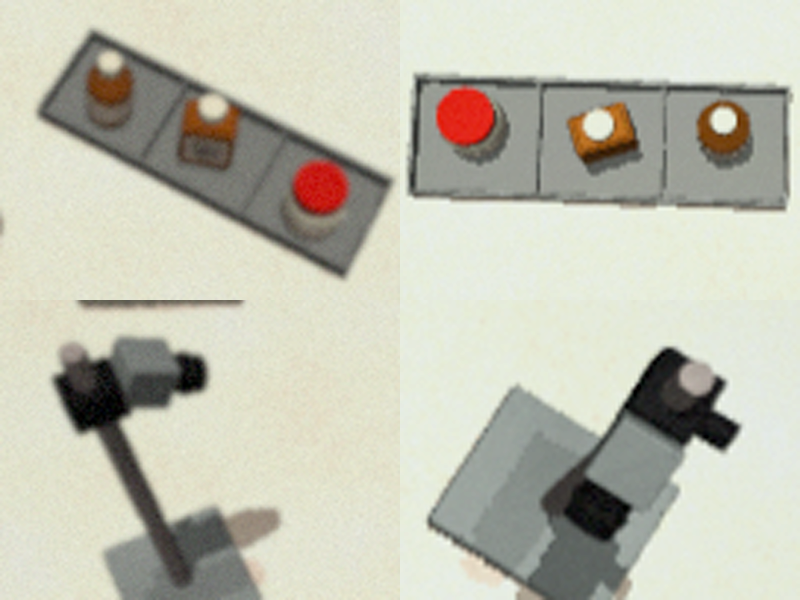

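```bash
cat > h.py <<'E'
import numpy as np, pickle, cv2
F={n:pickle.load(open(f'pics/{n}0.pkl','rb')) for n in("scene","top")}
def ray(f,p):
    R=np.array(f["R"]);t=np.array(f["t"])
    return -R.T@t, R.T@np.array([(p[0]-f["cx"])/f["fx"],(p[1]-f["cy"])/f["fy"],1])
def onz(f,p,z):
    o,d=ray(f,p); return o+d*(z-o[2])/d[2]
def tri(f,p,g,q):
    o,d=ray(f,p);a,b=ray(g,q);s=np.linalg.lstsq(np.c_[d,-b],a-o,rcond=None)[0]
    P,Q=o+s[0]*d,a+s[1]*b; return (P+Q)/2,np.linalg.norm(P-Q)
def proj(f,X):
    c=np.array(f["R"])@X+np.array(f["t"]);return np.array([f["fx"]*c[0]/c[2]+f["cx"],f["fy"]*c[1]/c[2]+f["cy"]])
E
python3 - <<'E'
from h import *
S,T=F["scene"],F["top"]
ps=lambda u,v:(240+.34*u-.33,185+.34*v-.33)
pt=lambda u,v:(190+.3*(u-400)-.35,190+.3*v-.35)
cs=lambda u,v:(90+.34*u-.33,105+.34*(v-300)-.33)
ct=lambda u,v:(370+.25*(u-400)-.375,140+.25*(v-300)-.375)
print('cap',tri(S,ps(212,105),T,pt(599,124)))
print('tray TL,TR,BR,BL',[onz(T,pt(*p),24).round(0)[:2].tolist() for p in((416,75),(789,88),(785,208),(410,196))])
print('tray scene',[onz(S,ps(*p),24).round(0)[:2].tolist() for p in((92,32),(390,182),(345,276),(40,113))])
print('col top',tri(S,cs(72,352),T,ct(697,378)),onz(S,cs(72,352),372),onz(T,ct(697,378),372))
A,B,C=[onz(T,ct(*p),14) for p in((517,387),(430,522),(678,488))]
for v in(B-A,C-A):print('foot',v.round(1),np.linalg.norm(v),np.degrees(np.arctan2(v[1],v[0])))
print('lens',tri(S,cs(195,374),T,ct(598,522)))
big=[]
for f,n,x,y in((S,'s',295,205,),(T,'t',232,212)):
    c=cv2.imread(f'pics/{"scene" if n=="s" else "top"}0.png')[y:y+40,x:x+40]
    c=cv2.convertScaleAbs(cv2.resize(c,(400,400),interpolation=cv2.INTER_LINEAR),alpha=1.8);big.append(c)
for f,n,x,y in((S,'s',115,110),(T,'t',405,145)):
    c=cv2.imread(f'pics/{"scene" if n=="s" else "top"}0.png')[y:y+50,x:x+50]
E=None
b=[]
for n,x,y in(("scene",115,110),("top",402,148)):
    c=cv2.imread(f'pics/{n}0.png')[y:y+28,x:x+56] if 0 else cv2.imread(f'pics/{n}0.png')[y:y+20 if 0 else y+56,x:x+56]
    b.append(c)
cv2.imwrite('pics/c2.png',np.hstack(big))
E
```

```text
cap (array([572.87633002, 137.07658886, 100.21299203]), np.float64(3.1611267140064))
tray TL,TR,BR,BL [[631.0, 308.0], [615.0, -32.0], [506.0, -26.0], [521.0, 312.0]]
tray scene [[514.0, -21.0], [529.0, 316.0], [639.0, 314.0], [622.0, -23.0]]
col top (array([ 691.28216552, -345.50175642,  369.33980947]), np.float64(2.556171847533454)) [ 692.35171177 -341.88076652  372.        ] [ 691.31896189 -345.7991532   372.        ]
foot [-105.6   72.     0. ] 127.82836179026557 145.7304618597785
foot [ -81.9 -118.8    0. ] 144.27380824486718 -124.57125856833964
lens (array([ 619.61625521, -301.22123231,  291.19567961]), np.float64(6.211996305811663))
```

View pics/c2.png

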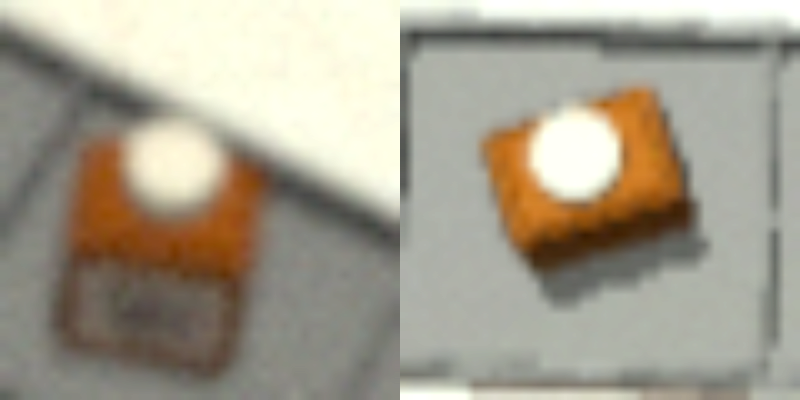

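Run:
```python
from h import *
S,T=F["scene"],F["top"]
ps=lambda u,v:(295+u/10-.45,205+v/10-.45)
pt=lambda u,v:(232+(u-400)/10-.45,212+v/10-.45)
ang=lambda v:np.degrees(np.arctan2(v[1],v[0]))
for z in(72,80):
  TL,TR,BR,BL=[onz(T,pt(*p),z) for p in((485,143),(655,88),(692,195),(527,250))]
  print(z,((TL+TR+BR+BL)/4).round(1),np.linalg.norm(TL-TR),np.linalg.norm(TL-BL),ang(TL-TR)-90,ang(TL-BL),ang(BL-BR)-90)
a,b=onz(S,ps(58,347),4),onz(S,ps(228,377),4);print(a,b,np.linalg.norm(a-b),ang(b-a)-90)
a,b=onz(S,ps(70,253),72),onz(S,ps(245,280),72);print(a,b,np.linalg.norm(a-b),ang(b-a)-90)
print('cap', tri(S,ps(173,165),T,pt(576,153)))
b=[]
for n,x,y in(("scene",120,108),("top",405,150)):
    c=cv2.imread(f'pics/{n}0.png')[y:y+40,x:x+40]
    b.append(cv2.convertScaleAbs(cv2.resize(c,(400,400),interpolation=cv2.INTER_CUBIC),alpha=2.5,beta=10))
cv2.imwrite('pics/c3.png',np.hstack(b))
```

```text
72 [572.6 134.2  72. ] 52.349313220582154 34.03219233338837 17.353049960096328 21.241760828358156 17.818024483296213
80 [571.5 133.6  80. ] 52.06387599715035 33.8466301189232 17.353049960096342 21.241760828358203 17.8180244832963
[595.56706289 120.44190663   4.        ] [581.0385483  168.86155949   4.        ] 50.55235424396832 16.702087118869244
[598.40990722 121.61458572  72.        ] [583.19026172 168.59588518  72.        ] 49.385019066262295 17.949790741571903
cap (array([573.27055321, 137.82448282,  97.49209564]), np.float64(3.1092633418405384))
```

View pics/c3.png

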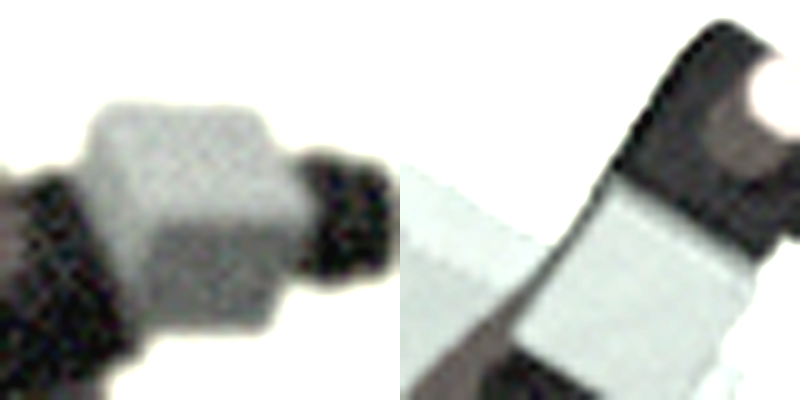

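The bottle label is visible in the scene view, facing away from the robot. Bottle yaw is about 17.7° at (573, 137), and three estimates agree within about 3 mm. Next I'll measure the lens by masking the dark barrel.

Run:
```python
from h import *
S,T=F["scene"],F["top"]
yaw=np.radians(145.5);X=np.array([np.cos(yaw)*.866,np.sin(yaw)*.866,-.5]);Y=np.array([-np.sin(yaw),np.cos(yaw),0])
L0=np.array([617,-293,285.])
px={}
for n,f,win in(("scene",S,(150,120,165,142)),("top",T,(408,184,432,205))):
    im=f["image"].astype(int).max(2)
    x0,y0,x1,y1=win; m=im[y0:y1,x0:x1]<42
    print(n);print('\n'.join(' '.join('%3d'%v for v in r) for r in im[y0:y1,x0:x1]))
    ax=proj(f,L0+10*X)-proj(f,L0);k=np.linalg.norm(ax)/10;ax/=np.linalg.norm(ax)
    print(proj(f,L0),ax,k)
```

```text
scene
138 140 140 138 139 141 143 144 142 140 139 140 140 141 142
131 126 126 129 136 139 140 139 142 138 141 140 144 141 143
105  97  96 104 113 123 124 128 135 141 140 142 141 142 143
 69  57  60  66  79  90  98 102 113 131 135 141 141 142 141
 36  26  28  29  43  52  53  65  85 112 132 140 142 140 140
 34  21  17   8  24  25  20  33  57  92 123 135 141 144 142
 45  20  21  13  15  16  10  19  27  73 108 132 141 142 144
 53  33  15  16  16  19  14  10  31  57 100 128 139 143 142
 58  41  20  11   9  19  19  10  20  45  89 123 139 142 143
 54  36  18  10  11  16  12   6  12  46  87 123 137 141 142
 45  28   9   9  20  13  19   9  20  38  84 119 137 140 141
 31  23   1  14  11   2   8   7  10  42  84 117 138 142 142
 29  13   4   3  17   8   6   9  18  50  87 125 140 140 142
 25  16   0   1   6   3   0   7  21  57  97 131 138 140 142
 15  15   4   6   4  18  23  19  36  73 108 128 140 142 141
 37  27  17  22  26  42  45  49  69  96 123 138 139 143 143
 75  65  53  55  64  81  90  94 105 122 135 141 140 144 143
110 102  95  98 108 116 124 125 134 136 141 142 142 142 141
134 126 129 12
[... 1689 characters left out ...]
 12   6   9   6  45  91 105 106 106 105 105 105 102
 87  62  62  63  63  62  61  62  62  55  41  27  15  10  27  65 102 105 105 106 105 103 105 103
 63  63  63  62  65  64  62  64  66  63  60  52  43  43  50  69  94 104 105 107 104 104 104 106
 63  64  62  62  63  63  64  64  63  63  64  62  63  63  64  62  72 102 103 103 104 102 100 129
 63  64  62  64  63  63  62  62  63  61  65  63  63  64  65  63  71 104 104 104 104 101 110 147
 62  62  63  65  63  61  63  62  62  62  63  62  63  64  63  67  85 104 103 104 102  97 134 147
 61  62  63  63  64  62  65  64  64  63  62  63  61  62  62  69 103 104 105 103  98 108 147 146
[414.17654579 197.33454749] [-0.58209816  0.81311852] 0.3919930689082553
```

Run:
```python
from h import *
S,T=F["scene"],F["top"]
L,g=tri(S,(157.1,129.8),T,(416.1,196.2));print(L,g)
col=np.array([691.5,-344]);v=L[:2]-col;print(v,np.linalg.norm(v),np.degrees(np.arctan2(v[1],v[0])))
```

```text
[ 618.06517732 -295.47181571  292.18173028] 1.37116614501026
[-73.43482268  48.52818429] 88.02078080127686 146.5419395925151
```

```bash
cat > plan.py <<'E'
import numpy as np
from scipy.spatial.transform import Rotation as Ro
G=7. # grasp point above bottle_center
B=np.array([572.7,137.2,53.]);byaw=17.7
L=np.array([617.6,-294.6,292.]);cyaw=145.8
def tool(Rb):  # bottle axes -> tool rpy
    M=np.c_[s*Rb[:,1],s*Rb[:,0],-Rb[:,2]];return Ro.from_matrix(M).as_euler('xyz',degrees=True).tolist()
s=1
def tcp(C,Rb): return (C+(G-19)*Rb[:,2]).tolist()
Rb0=Ro.from_euler('z',byaw,degrees=True).as_matrix()
c=np.radians(cyaw);X=np.array([np.cos(c)*.8660254,np.sin(c)*.8660254,-.5]);Z=np.array([np.cos(c)*.5,np.sin(c)*.5,.8660254])
Rb1=np.c_[-X,np.cross(Z,-X),Z]
def target(d): return L+d*X-18*Rb1[:,0]+12*Rb1[:,2]
E
python3 - <<'E'
import plan as p
from plan import *
from rig import *
print(read_eef_rot())
for s in(1,-1):
    p.s=s
    for C,R in((B+[0,0,120],Rb0),(B,Rb0),(target(200),Rb1),(target(120),Rb1)):
        q=solver.solve_ik(tcp(C,R),tool(R));print(s,np.round(tcp(C,R)),np.round(tool(R),1),None if q is None else np.round(q,1))
E
```

```text
[-1.79996188e+02  5.80788129e-02  6.81811980e+01]
1 [573. 137. 161.] [180.    0.  107.7] [  8.9  27.7  91.9  -0.   60.4 -98.8]
1 [573. 137.  41.] [180.    0.  107.7] [  8.9  37.2  95.8  -0.   47.  -98.8]
1 [ 461. -188.  183.] [150.    0.   55.8] [-25.    6.9 124.3 -13.7  19.6 -69.1]
1 [ 519. -227.  223.] [150.    0.   55.8] [-26.5  10.1 113.4  -8.5  27.1 -75.8]
-1 [573. 137. 161.] [180.    0.  -72.3] [ 8.9 27.7 91.9 -0.  60.4 81.2]
-1 [573. 137.  41.] [180.    0.  -72.3] [ 8.9 37.2 95.8 -0.  47.  81.2]
-1 [ 461. -188.  183.] [-150.     0.  -124.2] [-25.    6.9 124.3 -13.7  19.6 110.9]
-1 [ 519. -227.  223.] [-150.     0.  -124.2] [-26.5  10.1 113.4  -8.5  27.1 104.2]
```

Run:
```python
from plan import *
from rig import *
effector.grip(1.0)
bot.move_ptp(tcp(B+[0,0,130],Rb0),tool(Rb0))
print('hit',bot.servo_line(tcp(B,Rb0),speed=80,threshold=12), read_position(), read_contact_force())
effector.grip(0.45,24)
print('gap',read_finger_gap()*93, read_contact_force(), read_time_s())
import cv2
o=[cv2.convertScaleAbs(viewer.grab_frame(n)["image"][y:y+75,x:x+100,::-1],alpha=1.6) for n,x,y in(("scene",260,170),("top",200,190))]
cv2.imwrite('pics/g1.png',np.hstack([cv2.resize(i,(400,300)) for i in o]))
```

```text
hit False [572.94057896 137.22756464  41.41271772] [ 0.43194813 -0.26995887  0.06230556]
gap 53.8530213359619 [ 0.64261303 -0.15880422  0.28621557] 4.7
```

View pics/g1.png

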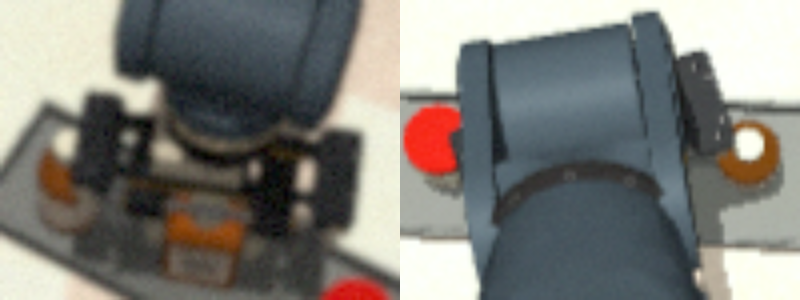

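The gap is 53.9 mm, which matches the 54 mm bottle, and the view shows the bottle between the jaws with the neighbours undisturbed. Next I'll lift it, go to the stand-off pose and look.

Run:
```python
from plan import *
from rig import *
import cv2,pickle
bot.servo_line(tcp(B+[0,0,140],Rb0),speed=100)
print(read_finger_gap()*93, read_contact_force())
bot.move_ptp(tcp(target(200),Rb1),tool(Rb1))
print(read_position(),read_eef_rot(),read_finger_gap()*93, read_contact_force(),read_time_s())
print('hit',bot.servo_line(tcp(target(140),Rb1),tool(Rb1),speed=50,threshold=10),read_time_s())
bot.hold(.3)
o=[]
for n,x,y in(("scene",110,90),("top",340,150)):
    f=viewer.grab_frame(n);pickle.dump(f,open(f'pics/{n}1.pkl','wb'))
    c=f["image"][y:y+90,x:x+120,::-1] ;o.append(cv2.resize(cv2.convertScaleAbs(c,alpha=1.8),(400,300)))
    print(n,x,y)
cv2.imwrite('pics/g2.png',np.hstack(o))
```

```text
54.07895304513135 [ 0.36332171  0.60826384 -3.71256793]
[ 462.13094497 -188.25493625  183.22027188] [1.49995199e+02 7.91866937e-03 5.58661399e+01] 53.682614262794125 [ 0.01520484 -0.4205165  -3.15418688] 7.6417
hit False 8.9917
scene 110 90
top 340 150
```

View pics/g2.png

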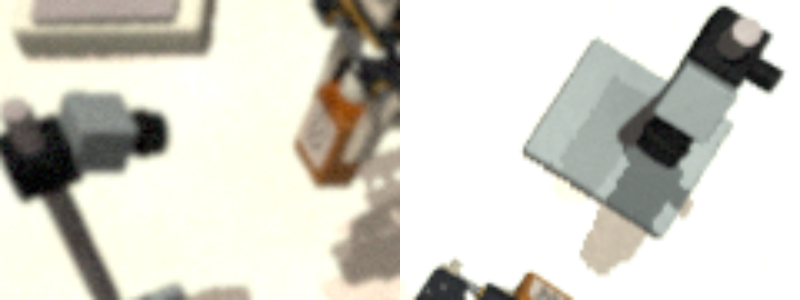

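The bottle is held with the label towards the camera, clear of the camera and stand. I'll go to 120 mm and measure the label.

Run:
```python
from plan import *
from rig import *
import cv2,pickle
from h import proj
print('hit',bot.servo_line(tcp(target(120),Rb1),tool(Rb1),speed=30,threshold=10),read_time_s())
bot.hold(.5)
print(np.array(read_position())-tcp(target(120),Rb1),read_eef_rot(),tool(Rb1),read_finger_gap()*93)
o=[]
for n in("scene","top"):
    f=viewer.grab_frame(n);pickle.dump(f,open(f'pics/{n}2.pkl','wb'))
    lab=L+120*X; u=proj(f,lab);x,y=(u-20).round().astype(int);y=min(y,380)
    C=target(120);print(n,x,y,'label centre',u.round(1))
    c=f["image"][y:y+40,x:x+40,::-1];c=cv2.resize(cv2.convertScaleAbs(c,alpha=1.8),(400,400),interpolation=cv2.INTER_CUBIC)
    for nm,h,w in(('lab',(-22,22),21),('face',(-37,35),27)):
        for dy in(-w,w):
            for dz in h: print('  ',nm,dy,dz,((proj(f,lab+dy*Rb1[:,1]+dz*Rb1[:,2])-[x,y]+.45)*10).round())
    o.append(c)
cv2.imwrite('pics/g3.png',np.hstack(o))
```

```text
hit False 10.2083
[-0.01610002  0.01867057 -0.02361541] [1.50003406e+02 1.89286315e-04 5.58008223e+01] [149.99999989158383, 0.0, 55.80000000000002] 53.647173314766704
scene 178 110 label centre [198.2 130.1]
   lab -21 -22 [151. 213.]
   lab -21 22 [203.  93.]
   lab 21 -22 [210. 318.]
   lab 21 22 [264. 198.]
   face -27 -37 [126. 237.]
   face -27 35 [210.  41.]
   face 27 -37 [201. 372.]
   face 27 35 [289. 177.]
top 369 214 label centre [389.  233.9]
   lab -21 -22 [280. 222.]
   lab -21 22 [267. 276.]
   lab 21 -22 [143. 134.]
   lab 21 22 [126. 185.]
   face -27 -37 [304. 216.]
   face -27 35 [284. 305.]
   face 27 -37 [130. 105.]
   face 27 35 [101. 188.]
```

View pics/g3.png

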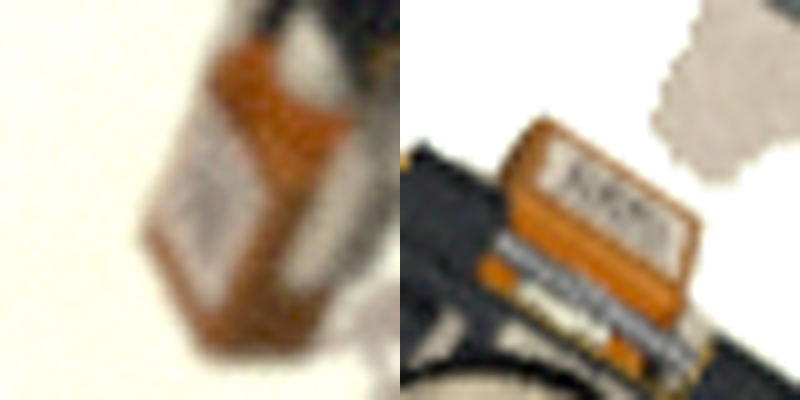

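Run:
```python
from plan import *
from h import *
S,T=F["scene"],F["top"]
ls=(178+20.95-.45,110+20.58-.45); lt=(369+21.5-.45,214+20.5-.45)
P,g=tri(S,ls,T,lt);print('label',P.round(1),g,'cmd',(L+120*X).round(1))
A=np.c_[X,np.cross(Z,X),Z]
print('in camera frame x,y,z',((P-L)@A).round(1))
for n,f,m in(('s',S,(157.1,129.8)),('t',T,(416.1,196.2))):print(n,'lens resid px',np.array(m)-proj(f,L))
for n,f,m in(('s',S,ls),('t',T,lt)):print(n,'label resid px',np.array(m)-proj(f,L+120*X))
```

```text
label [ 530.8 -237.9  230.4] 3.0792163049306387 cmd [ 531.6 -236.2  232. ]
in camera frame x,y,z [120.6   1.9  -1.5]
s lens resid px [-0.1272581   0.00350453]
t lens resid px [ 0.59884512 -0.34735583]
s label resid px [0.31611077 0.02571942]
t label resid px [1.07113518 0.12466882]
```

The label is within about 2 mm of its target in every axis. I'll do a last check that the other containers haven't moved and the hold is steady, then hand in.

Run:
```python
from rig import *
from h import *
import cv2
f=viewer.grab_frame("top")["image"];g=F["top"]["image"]
d=np.abs(f.astype(int)-g).max(2)
for n,(x,y,w,h) in dict(jar=(196,212,30,32),round=(275,215,28,30),tub=(130,222,38,36),beaker=(290,150,30,36),cam=(375,145,85,80)).items():
    print(n,(d[y:y+h,x:x+w]>25).sum())
print(np.abs(read_qd()).max(),read_finger_gap()*93,read_contact_force(),read_time_s())
job.sign_off()
```

```text
jar 0
round 0
tub 0
beaker 0
cam 0
0.07256856766373328 53.96271607294781 [-0.39470568  0.74892653 -2.59926585] 10.8583
the job is handed in; nothing more can be done
```

The arm is holding the flat amber bottle in front of the inspection camera, cap uppermost and label facing the lens. I handed the job in at about 10.9 s. I gripped the bottle by its narrow sides at a 24 N setting, lifted it out of the tray, and brought it up leaning back 30° to match the line of sight.

- **Label position:** in the last pictures the label was about 120.6 mm from the glass, 1.9 mm off to the side and 1.5 mm low. The two camera views disagree by about 3 mm on the label and 1.4 mm on the lens, so 2–3 mm is as precise as I can claim.
- **Squareness:** I commanded the tilt and heading from the measured stand direction, where two estimates differ by about 1°. I did not measure it separately after the move.
- **Grip and steadiness:** the finger gap was 54 mm, which matches the bottle's width. The joints were nearly still, and no contact was detected during the approach.
- **Other containers and camera:** there was no visible change around the jar, round bottle, tub, beaker or camera and stand. No check failed.

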